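# Press a lash practice block into its bonding jig and hold it

## Task

Pick up the wooden lash practice block and set it down on the grey bed of the bonding jig, bevelled edge towards the open front, and let go of it. Then push it back flush against the aluminium fence, with its end up against the blue stop block, and with one firm diagonal push (back and down at once, roughly a kilogram) keep it pressed against the fence and the bed together: finish while still holding that push, as one does while glue takes. Do not shift the stop block, and leave the other things on the table where they are.

Things in the scene. Friction and masses are not known exactly. Their poses are not given: they have to be found in the camera images.
- jig: Bonding jig fixed to the table, place and yaw vary: flat 150 x 240 mm plate, 12 mm thick (black base, grey bed on top), fence along one long edge. Origin: centre of its underside, on the table. x points square to the fence, from the open front towards it; y along the fence, towards the stop block's end; z up. Bed spans x -75 to 75, y -120 to 120 mm; -x and -y sides are open.
- bed: The jig's grey, slick bed. Same origin and axes as the jig; its upper face is at z = 12 mm.
- fence: The jig's straight aluminium fence, 15 mm thick, 240 mm long, 30 mm high above the bed. Same origin and axes as the jig; the face that the block goes against is the plane x = 50 mm, its top is at z = 42 mm.
- stop_block: Blue stop block on the bed, clamped to the fence anywhere within 60 mm (slips only above 60 N); thumb screw on top, to 62 mm above the table. Axes parallel to the jig's. 60 mm in x (from 10 mm before its origin to the fence), 25 mm in y, 24 mm high. Origin: in the bed surface, at jig x = 0, mid-width. The block's end goes against its -y face, 12.5 mm from the origin.
- practice_block: Loose lacquered wooden block, slick, 0.15 to 0.31 kg: 50 mm (x) x 110 mm (y) x 40 mm high, white top with six black strips, pink bevel along its front (-x) top edge. Origin: centre of its underside. Starts on the table; grasp it across its 50 mm. Home: x parallel to the jig's x, back on the fence, +y end at the stop: origin at jig x = 25 mm, 67.5 mm to the -y side of the stop block's origin.
- bevel (a point): Middle of the practice block's pink 45 degree bevel (block x -17.5, y 0, z 32.5 mm), which is 15 mm wide and 15 mm high, all along y. Below it the front face is upright for 25 mm; the flat top is 35 mm deep.
- tape_roll: Bystander: roll of masking tape lying flat, 100 mm across, 24 mm high. Origin: centre of its underside.
- phone: Bystander: phone in a plum case lying flat, 148 x 74 x 10 mm. Origin: centre of its underside, x along its length.
- glass: Bystander: drinking glass, 68 mm across, 95 mm high. Origin: centre of its underside.
- water_bottle: Bystander: clear water bottle, 62 mm across, 200 mm high. Origin: centre of its underside.
- scissors: Bystander: scissors with blue handles lying flat, 180 mm long, under 12 mm high. Origin: near the pivot, x towards the tips.
- tweezers: Bystander: dark tweezers lying flat, 120 mm long. Origin: middle.
- pen: Bystander: black pen lying flat, 140 mm long. Origin: middle.

How it is judged:
By the outcome, as a careful person would: the job done as asked, in the order asked, and still so for the second after the job is handed in, while the arm keeps its last pose, push and grip.
It also fails if it takes over 51 s, if anything falls off the work surface, if the arm or the gripper's body presses on something with over 40 N, if the wrist force passes 120 N, or if a joint passes its speed limit or range.

## Robot

A 6-joint arm with a two-finger parallel gripper is mounted at the origin on the work surface. World frame = base frame: x ahead of the robot, y to its left, z up, the work surface at z = 0. Lengths are in m, angles in rad, forces in N, time in s.
With the tool pointing down it reaches from about 0.25 to 0.725 m from the base axis. Payload 9.7 kg.
Tool frame: the origin (TCP) lies at the very end of the fingers, on their centre line; the grasp point (between the pads) lies 19 mm behind it; z points along the fingers, x is the direction in which the jaws open and shut, and the axes are right-handed (so a half turn about z gives the same grasp; the last joint's range is limited). The gripper opens to 85 mm and grips with 20 to 120 N. Pads are 22 mm wide; open, the fingers measure 114 mm over their backs; the gripper's body (76 mm by 85 mm) begins 54 mm behind the grasp point. The pads swing forward as they close: fully open they stand 13 mm farther back than shut.
Start: joints at [1.106, 0.087, 0.176, 1.66, 0, 1.571], TCP at [0.247, 0.492, 0.231] pointing down, gripper open.
Joint ranges: [-3.13, 3.13], [-0.85, 1.81], [-1.15, 1.24], [-2.2, 2.28], [-1.44, 1.52], [-3.14, 3.14]. Speed limits (rad/s): [2.22, 2.22, 2.57, 3.14, 3.14, 3.14].

## Interface

Orientations are given as a unit quaternion [w, x, y, z].
In Python, from workcell import state, grab_frame, calibration, close_job gives the robot as it stands.
- The arm moves only by the tool move_arm, never from a script. Its argument "rows" is a list of rows, each a list of 4 numbers: the shift along the tool's x, y, z in m, then the turn about the tool's z in degrees. In form: [[dx, dy, dz, turn], ...]. A call has 1 to 12 rows; each row shifts and turns the commanded pose from where the row before left it, along the tool's axes as they then stand; what a row does not reach is not made up. A row lasts 1/12 s, in which the tool goes at most 41.7 mm and 7.16 degrees, less where a joint would pass 70% of its speed; a pose out of reach is approached as far as the arm can. A call with a gripper value outside its range is refused whole. "grip" is the gripper's target within -1 to 1 (fully open at 1, half-way at 0, shut at -1), set as the call begins (left out, the last holds). The fingers move at their own pace and stop on an object; "force" is the grip in N (left out, the last holds). Time passes only in rows, so rows that do not move let the fingers close. It gives the time, the measured TCP pose, the force and the opening at its end, in the units of the state.
- state(): the state, without advancing time (a new reading comes with each control period).
- grab_frame(name): name is "side" or "top" or "wrist"; returns the picture (400x640x3 uint8, red, green, blue); there is no depth.
- calibration(name): a dict with "intrinsics" (3x3 intrinsics, pixels), "cam_to_world" (4x4, takes a point from camera to world coordinates). Camera axes: x right, y up, looking along -z (the intrinsics and any distortion apply to the point x, -y, -z); pixel columns grow to the right and rows downward; lengths in m; the calibration is good to about 2 mm. A picture is of the moment at which its call begins: read the wrist's pose just before it. calibration takes no time and is no camera call; for the wrist camera it gives the pose at the moment of the call.
- close_job(): hands the job in, once; it reports no verdict.
The state is a dict: "time_s": time; "q": joint angles; "qd": joint speeds; "joint_efforts": joint torques, N m; "eef_pos": TCP position; "tcp_rot": TCP orientation; "force": force on the tool from outside, world axes, zero at the start; "ft_torque": the same for the moment, N m; "width": finger opening in m.
Only numpy, scipy, OpenCV 4.12 (cv2) and the standard library are available. Lean on these libraries where they do the work, as an engineer would, in place of code of your own. Each camera call takes 0.05 s, during which the arm holds its last target.

## Working session

There is one attempt and no reset: what is moved stays moved. The work goes in short steps, Python scripts to look and compute and a tool call to move; the robot and the scene stay as the last step left them, time stands still between calls to the robot, and variables do not carry over. Pictures are saved under pics/ and viewed, and the job is handed in when it is done.

Besides the shell and the picture viewer there is one more tool, called after "Call:" by a JSON object that holds its "op" and its "data", one argument or row to a line. move_arm: Moves the arm, as the interface text tells. Its arguments: {"type":"object","properties":{"rows":{"type":"array","items":{"type":"array","items":{"type":"number"}}},"grip":{"type":"number"},"force":{"type":"number"}},"required":["rows"]}

```bash
mkdir -p pics; ls
python3 - <<'E'
from workcell import state, grab_frame, calibration
import cv2,json
s=state();print(s)
for n in ["side","top","wrist"]:
    c=calibration(n);print(n,c)
    f=grab_frame(n);cv2.imwrite(f"pics/{n}0.png",f[:,:,::-1])
E
```

```text
pics
{'time_s': 0.0, 'q': array([ 1.10599193e+00,  8.74354641e-02,  1.75127913e-01,  1.65980685e+00,
       -9.05667256e-06,  1.57083474e+00]), 'qd': array([ 0.0021625 ,  0.00069218, -0.00091601,  0.00023001,  0.00165835,
        0.00015401]), 'joint_efforts': array([ 5.97787239e-04, -5.20389354e+01,  4.64800036e+01,  1.60899136e-02,
        2.02018178e-06,  2.72851889e-05]), 'eef_pos': array([0.24643284, 0.49143785, 0.23059341]), 'tcp_rot': array([ 3.50016318e-04,  8.50964646e-01,  5.25222559e-01, -5.58425871e-04]), 'force': array([ 0.43779241,  0.41415969, -0.43333012]), 'ft_torque': array([ 0.01863187, -0.00374079,  0.07292985]), 'width': 0.08546286356341243}
side {'intrinsics': array([[381.71856513,   0.        , 320.15959729],
       [  0.        , 381.71856513, 200.43993538],
       [  0.        ,   0.        ,   1.        ]]), 'cam_to_world': array([[-0.91780288,  0.22607508, -0.32638616,  0.24652252],
       [-0.39632623, -0.47252392,  0.78717639,  0.83499618],
       [ 0.02373569,  0.85182816,  0.5232833 ,  0.6174466 ],
       [ 0.        ,  0.        ,  0.        ,  1.     
[... 277 characters left out ...]
-01],
       [-9.99873362e-01, -1.55701592e-02,  3.29083488e-03,
        -3.65674254e-02],
       [ 4.78280170e-04,  1.77293100e-01,  9.84157979e-01,
         1.50353714e+00],
       [ 0.00000000e+00,  0.00000000e+00,  0.00000000e+00,
         1.00000000e+00]])}
wrist {'intrinsics': array([[327.32093477,   0.        , 322.41079591],
       [  0.        , 327.32093477, 202.74315644],
       [  0.        ,   0.        ,   1.        ]]), 'cam_to_world': array([[ 0.44832108, -0.8606261 , -0.24151797,  0.1850173 ],
       [ 0.89387117,  0.43116339,  0.1228514 ,  0.52138733],
       [-0.00159541, -0.27096282,  0.96258849,  0.37375292],
       [ 0.        ,  0.        ,  0.        ,  1.        ]])}
```

View pics/top0.png

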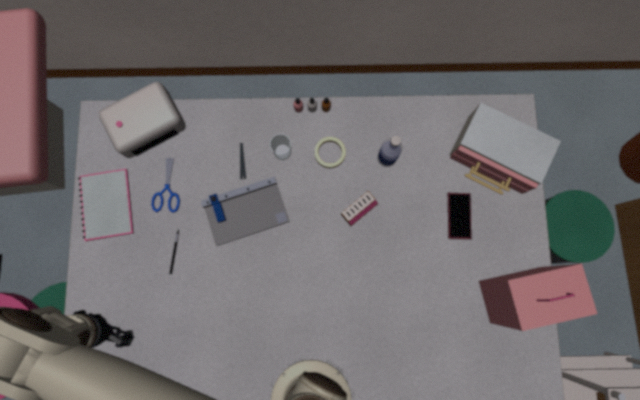

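View pics/side0.png

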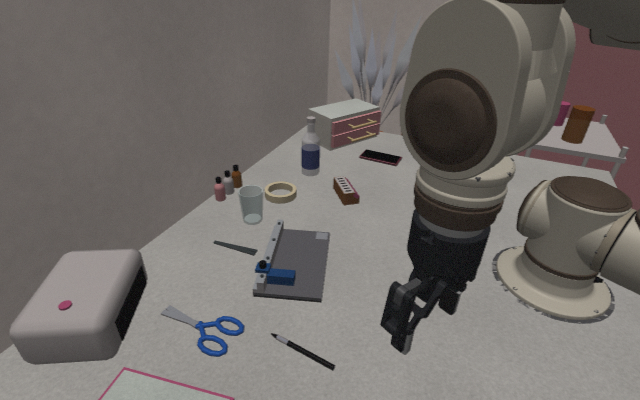

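View pics/wrist0.png

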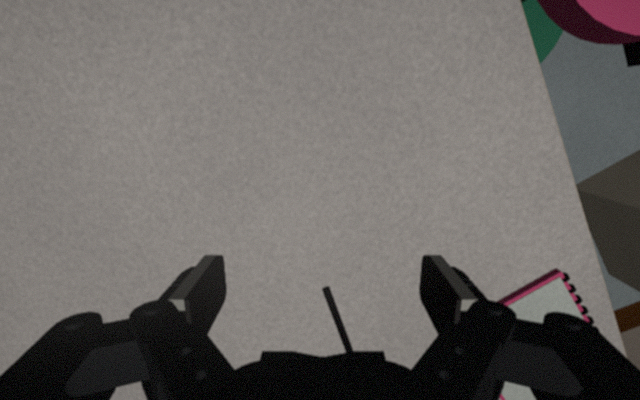

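The top view shows the jig centred near (245,212), with its fence on the far side and the blue stop at its left end (217,207). The practice block is at (359,208), its bevel facing lower right. I'll zoom in.

Run:
```python
import cv2
f=cv2.imread('pics/top0.png')
a=cv2.resize(f[165:255,190:300],None,fx=7,fy=6.5,interpolation=cv2.INTER_CUBIC);cv2.imwrite('pics/tz1.png',a)
b=cv2.resize(f[180:235,330:390],None,fx=10,fy=10,interpolation=cv2.INTER_CUBIC);cv2.imwrite('pics/tz2.png',b)
f=cv2.imread('pics/side0.png')
a=cv2.resize(f[210:310,235:345],None,fx=6,fy=6,interpolation=cv2.INTER_CUBIC);cv2.imwrite('pics/sz1.png',a)
```

```text
(no output)
```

View pics/tz1.png

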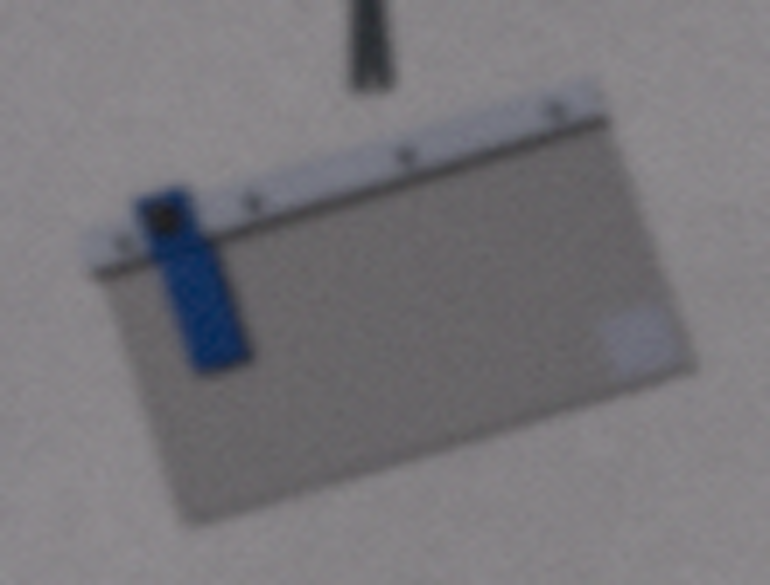

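View pics/tz2.png

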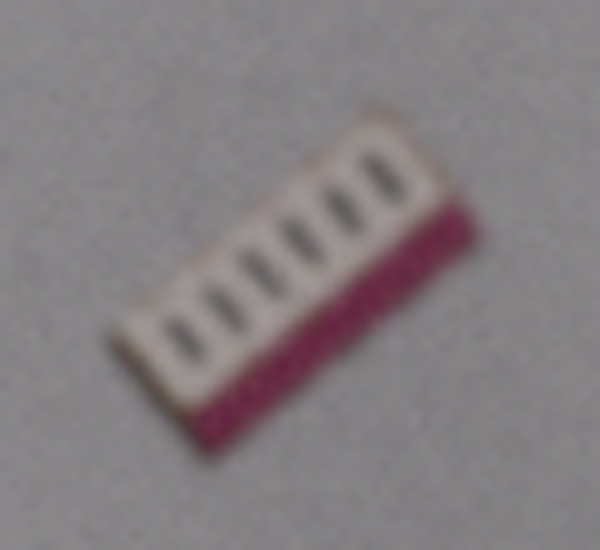

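View pics/sz1.png

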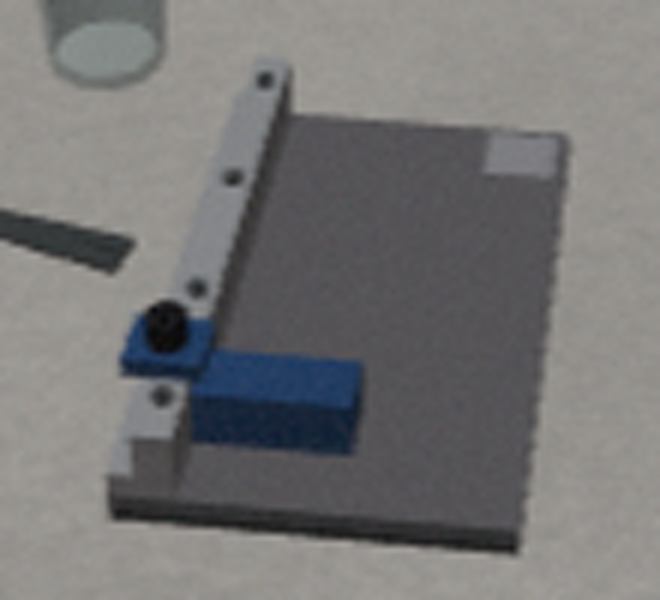

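```bash
cat > h.py <<'E'
import numpy as np, cv2
from scipy.optimize import least_squares
from workcell import state, grab_frame, calibration
def proj(c,P):
    K=c['intrinsics'];T=np.linalg.inv(c['cam_to_world']);P=np.atleast_2d(P)
    p=P@T[:3,:3].T+T[:3,3]; return np.c_[K[0,0]*p[:,0]/-p[:,2]+K[0,2], K[1,1]*-p[:,1]/-p[:,2]+K[1,2]]
def ray(c,uv,z):
    K=c['intrinsics'];M=c['cam_to_world'];d=M[:3,:3]@np.array([(uv[0]-K[0,2])/K[0,0],-(uv[1]-K[1,2])/K[1,1],-1]);o=M[:3,3]
    return o+d*(z-o[2])/d[2]
def place(p,L):
    c,s=np.cos(p[2]),np.sin(p[2]);L=np.atleast_2d(L)
    return np.c_[p[0]+c*L[:,0]-s*L[:,1],p[1]+s*L[:,0]+c*L[:,1],L[:,2]]
def fit(obs,p0):  # obs: list of (calib, local(mm), uv)
    def r(p): return np.concatenate([(proj(c,place(p,np.array(L)/1000.))-np.array(uv)).ravel() for c,L,uv in obs])
    s=least_squares(r,p0,loss='soft_l1'); return s.x,r(s.x).reshape(-1,2)
E
python3 - <<'E'
from h import *
t=calibration('top');s=calibration('side')
z1=lambda P:np.array(P)/[7,6.5]+[190,165]
z2=lambda P:np.array(P)/10+[330,180]
zs=lambda P:np.array(P)/6+[235,210]
np.set_printoptions(precision=4,suppress=True)
jt=(t,[[-75,-120,12],[-75,120,12],[50,120,42],[50,-120,42]],z1([[695,370],[187,520],[95,268],[605,115]]))
js=(s,[[-75,-120,12],[-75,120,12],[65,120,12],[50,-120,42]],zs([[568,135],[520,530],[110,487],[290,68]]))
for o in ([jt],[js],[jt,js]):
    p,r=fit(o,[0.5,0.1,0.3]);print('jig',p,np.degrees(p[2]));print(r.round(1).tolist())
# stop: top of body z=36: origin front edge corners at x=-10,y=±12.5
a=[ray(t,q,0.036) for q in z1([[200,370],[250,360]])]+[ray(s,q,0.036) for q in zs([[362,363],[357,408]])]
c,sn=np.cos(p[2]),np.sin(p[2])
for q in a:
    d=q[:2]-p[:2];print('stop corner jig xy',c*d[0]+sn*d[1],-sn*d[0]+c*d[1])
b=(t,[[25,55,40],[25,-55,40],[-10,-55,40],[-10,55,40],[-25,55,25],[-25,-55,25]],z2([[115,330],[375,105],[455,190],[190,410],[210,460],[480,235]]))
pb,r=fit([b],[0.5,-0.1,0.6]);print('block',pb,np.degrees(pb[2]),r.round(1).tolist())
E
```

```text
jig [0.5694 0.1942 0.2995] 17.161846029242213
[[0.6, -0.3], [-0.7, 0.5], [-0.7, -0.1], [0.8, -0.2]]
jig [0.5732 0.1994 0.2962] 16.973414667650378
[[0.1, -0.1], [-2.0, 0.2], [2.1, 0.9], [-0.0, -2.1]]
jig [0.5712 0.1969 0.302 ] 17.30603588821245
[[-0.2, -0.9], [-1.5, 0.0], [-1.6, -0.5], [-0.1, -0.8], [0.9, -0.6], [-0.4, -0.5], [3.8, 0.6], [0.8, -2.4]]
stop corner jig xy -0.013314057323953077 0.0863408120026202
stop corner jig xy -0.015604007899481794 0.06413861285726055
stop corner jig xy -0.010673761408300505 0.06847438574327658
stop corner jig xy -0.012731862456234248 0.09248109807492906
block [ 0.5694 -0.1604  0.6834] 39.15580656312195 [[-0.4, -0.0], [0.5, -0.1], [-0.0, -0.1], [-0.5, 0.6], [0.4, -0.1], [0.1, -0.2]]
```

Call:
{"op": "move_arm", "data": {
  "rows": [
    [-0.02,0.0264,0.001,0],
    [-0.02,0.0264,0.001,0],
    [-0.02,0.0264,0.001,0],
    [-0.02,0.0264,0.001,0],
    [-0.02,0.0264,0.001,0],
    [-0.02,0.0264,0.001,0],
    [-0.02,0.0264,0.001,0],
    [-0.02,0.0264,0.001,0],
    [-0.02,0.0264,0.001,0],
    [-0.02,0.0264,0.001,0],
    [-0.02,0.0264,0.001,0]
  ],
  "grip": 1
}}

```text
time_s: 1.07
eef_pos: [0.4078, 0.1632, 0.2202]
tcp_rot: [-0.0, 0.851, 0.525, 0.0]
force: [-0.3, 0.3, 0.4]
width: 0.0853
```

Call:
{"op": "move_arm", "data": {
  "rows": [
    [-0.02,0.0264,0.001,0],
    [-0.02,0.0264,0.001,0],
    [-0.02,0.0264,0.001,0],
    [-0.02,0.0264,0.001,0],
    [-0.02,0.0264,0.001,0],
    [-0.02,0.0264,0.001,0],
    [-0.02,0.0264,0.001,0],
    [-0.02,0.0264,0.001,0],
    [-0.02,0.0264,0.001,0],
    [-0.02,0.0264,0.001,0],
    [-0.02,0.0264,0.001,0]
  ]
}}

```text
time_s: 1.98
eef_pos: [0.5688, -0.1637, 0.2089]
tcp_rot: [-0.0, 0.851, 0.525, -0.0]
force: [0.4, 0.9, -0.5]
width: 0.085
```

Call:
{"op": "move_arm", "data": {
  "rows": [
    [0,0,0,6],
    [0,0,0,6],
    [0,0,0,6],
    [0,0,0,6.2],
    [0,0,0,0],
    [0,0,0,0]
  ]
}}

```text
time_s: 2.48
eef_pos: [0.5684, -0.162, 0.209]
tcp_rot: [-0.0, 0.942, 0.337, -0.0]
force: [-0.7, -0.6, 0.7]
width: 0.0857
```

```bash
cat >> h.py <<'E'
from scipy.spatial.transform import Rotation as Ro
def to(tx,ty,tz,yaw):
    s=state();q=s['tcp_rot'];R=Ro.from_quat([q[1],q[2],q[3],q[0]]).as_matrix()
    d=R.T@(np.array([tx,ty,tz])-s['eef_pos']);y=np.degrees(np.arctan2(R[1,0],R[0,0]))
    print('t',round(s['time_s'],2),'pos',s['eef_pos'].round(4),'yaw',round(y,2),'F',s['force'].round(2),'w',round(s['width'],4),'| shift mm',(d*1000).round(1),'turn',round(-(yaw-y),2))
def snap(n,f):
    c=calibration(n);im=grab_frame(n);cv2.imwrite(f'pics/{f}.png',im[:,:,::-1]);np.save(f'pics/{f}.npy',c,allow_pickle=True);return c
def lc(f): return np.load(f'pics/{f}.npy',allow_pickle=True).item()
E
python3 -c "
from h import *
to(.5694,-.1604,.2,39.2);print(state()['q']);snap('wrist','w1')"
```

```text
t 2.48 pos [ 0.5684 -0.162   0.209 ] yaw 39.36 F [-0.74 -0.6   0.65] w 0.0857 | shift mm [ 1.8 -0.6  9. ] turn 0.16
[-2.77601665e-01  1.80148589e-01  2.36029605e-01  1.62714169e+00
  2.56053659e-05  6.06213768e-01]
```

View pics/w1.png

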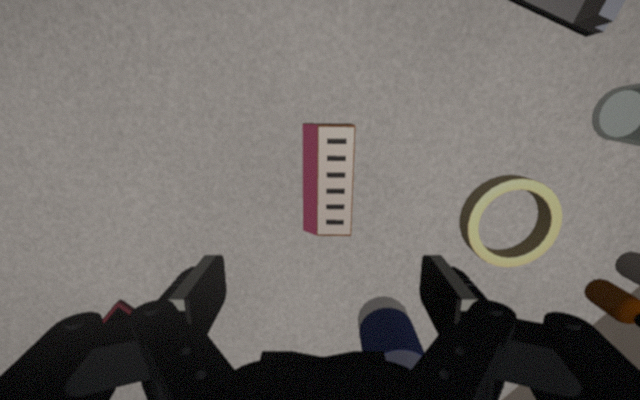

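The block is centred around (330,180), with the bevel on the left and nearly aligned with the tool. I'll refine the fit on a zoom.

Run:
```python
from h import *
f=cv2.imread('pics/w1.png')
cv2.imwrite('pics/w1z.png',cv2.resize(f[115:245,290:370],None,fx=6,fy=4.6,interpolation=cv2.INTER_CUBIC))
t=calibration('top')
print('bottle',ray(t,(390,157),0.02),'tape',ray(t,(330,152),.024),'glass',ray(t,(282,152),0),'screw')
```

```text
bottle [ 0.73448886 -0.26296806  0.02      ] tape [ 0.75286694 -0.07195703  0.024     ] glass [0.76190576 0.08279482 0.        ] screw
```

View pics/w1z.png

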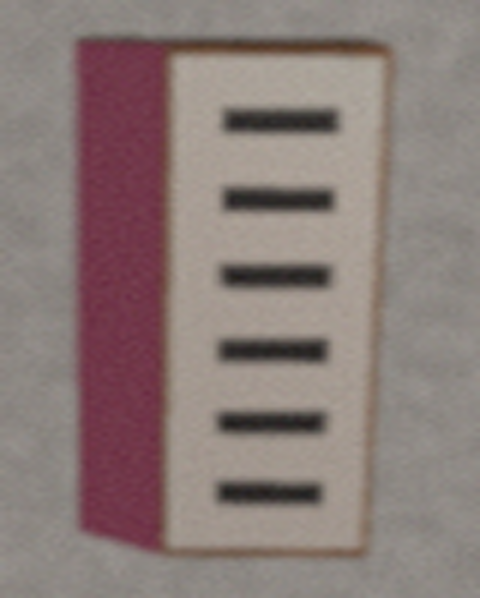

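Run:
```python
from h import *
c=lc('w1')
# corners: top back +y, top front+y (x=-10), top front -y, top back -y, bevel low +y, bevel low -y
uv=np.array([[390,50],[167,48],[162,550],[366,552],[78,42],[82,528]])/[6,4.6]+[290,115]-[.4,.4]
p,r=fit([(c,[[25,55,40],[-10,55,40],[-10,-55,40],[25,-55,40],[-25,55,25],[-25,-55,25]],uv)],[.569,-.16,.68])
print(p,np.degrees(p[2]),r.round(1).tolist())
to(p[0],p[1],.2,np.degrees(p[2])); to(p[0],p[1],.002,np.degrees(p[2]))
```

```text
[ 0.57093224 -0.15907829  0.67558326] 38.708069445794195 [[0.5, -0.8], [-0.0, -0.8], [0.0, 1.0], [0.4, 0.9], [-0.4, -0.3], [-0.5, 0.5]]
t 2.53 pos [ 0.5684 -0.1619  0.2091] yaw 39.39 F [-0.26 -0.31 -0.21] w 0.0854 | shift mm [ 3.8 -0.6  9.1] turn 0.68
t 2.53 pos [ 0.5684 -0.1619  0.2091] yaw 39.39 F [-0.26 -0.31 -0.21] w 0.0854 | shift mm [  3.8  -0.6 207.1] turn 0.68
```

Call:
{"op": "move_arm", "data": {
  "rows": [
    [0.0035,-0.0005,0.025,0.6],
    [0,0,0.03,0],
    [0,0,0.03,0],
    [0,0,0.03,0],
    [0,0,0.03,0],
    [0,0,0.025,0],
    [0,0,0.02,0],
    [0,0,0.012,0],
    [0,0,0.005,0],
    [0,0,0,0],
    [0,0,0,0]
  ]
}}

```text
time_s: 3.45
eef_pos: [0.5715, -0.1595, 0.0034]
tcp_rot: [0.0, 0.944, 0.331, 0.001]
force: [0.4, -0.0, 0.4]
width: 0.0852
```

Call:
{"op": "move_arm", "data": {
  "rows": [
    [0,0,0,0],
    [0,0,0,0],
    [0,0,0,0],
    [0,0,0,0],
    [0,0,0,0],
    [0,0,0,0],
    [0,0,0,0],
    [0,0,0,0],
    [0,0,0,0],
    [0,0,0,0]
  ],
  "grip": -1,
  "force": 40
}}

```text
time_s: 4.28
eef_pos: [0.5716, -0.1596, 0.0035]
tcp_rot: [0.001, 0.944, 0.33, 0.001]
force: [0.3, -0.4, 5.4]
width: 0.0493
```

Call:
{"op": "move_arm", "data": {
  "rows": [
    [0,0,-0.005,0],
    [0,0,-0.01,0],
    [0,0,-0.015,0],
    [0,0,-0.02,0],
    [0,0,-0.025,0],
    [0,0,-0.025,0],
    [0,0,-0.02,0],
    [0,0,-0.01,0],
    [0,0,0,0]
  ]
}}

```text
time_s: 5.03
eef_pos: [0.5719, -0.1597, 0.1352]
tcp_rot: [0.001, 0.944, 0.33, 0.002]
force: [0.5, 0.9, -2.4]
width: 0.0493
```

```bash
python3 -c "
from h import *
to(.5,.15,.15,17.2);snap('wrist','w2');snap('side','s2')"
```

```text
t 5.03 pos [ 0.5719 -0.1597  0.1352] yaw 38.57 F [ 0.48  0.93 -2.4 ] w 0.0493 | shift mm [ 136.9 -286.9  -15.4] turn 21.37
```

View pics/w2.png

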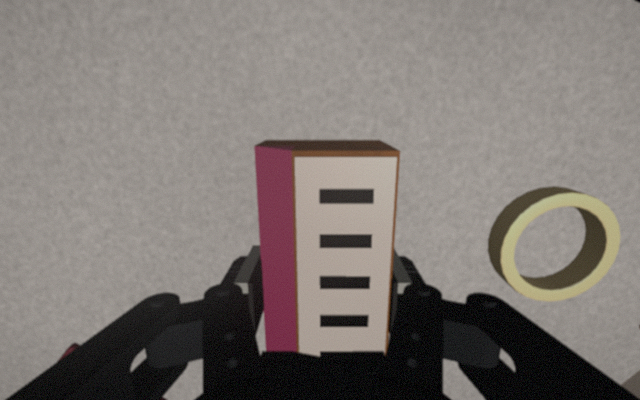

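View pics/s2.png

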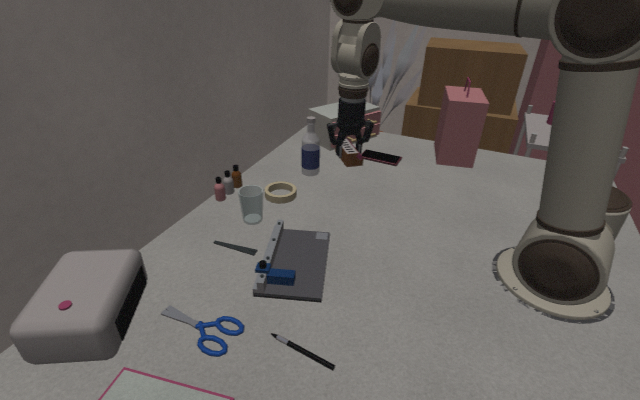

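Call:
{"op": "move_arm", "data": {
  "rows": [
    [0.01,-0.0145,-0.002,0],
    [0.0165,-0.024,-0.002,0],
    [0.018,-0.026,-0.002,0],
    [0.018,-0.026,-0.002,0],
    [0.018,-0.026,-0.002,0],
    [0.018,-0.026,-0.002,0],
    [0.018,-0.026,-0.002,0],
    [0.018,-0.026,-0.002,0],
    [0.018,-0.026,-0.002,0],
    [0.018,-0.026,-0.002,0],
    [0.0175,-0.0245,-0.002,0],
    [0.012,-0.018,-0.002,0]
  ]
}}

```text
time_s: 6.13
eef_pos: [0.5459, 0.1934, 0.1542]
tcp_rot: [-0.0, 0.944, 0.331, -0.001]
force: [-0.1, 0.9, -2.4]
width: 0.0494
```

Call:
{"op": "move_arm", "data": {
  "rows": [
    [0,0,0,3],
    [0,0,0,5],
    [0,0,0,5.4],
    [0,0,0,5],
    [0,0,0,3],
    [0,0,0,0],
    [0,0,0,0]
  ]
}}

```text
time_s: 6.72
eef_pos: [0.5465, 0.191, 0.1547]
tcp_rot: [0.0, 0.989, 0.15, -0.001]
force: [0.0, 1.3, -3.1]
width: 0.0491
```

```bash
python3 -c "
from h import *
to(.549,.1915,.16,17.2);snap('wrist','w3');f=cv2.imread('pics/w3.png');cv2.imwrite('pics/w3z.png',cv2.resize(f[:260],(800,325),interpolation=cv2.INTER_CUBIC))"
```

```text
t 6.72 pos [0.5465 0.191  0.1547] yaw 17.28 F [ 0.01  1.31 -3.06] w 0.0491 | shift mm [ 2.5  0.3 -5.3] turn 0.08
```

View pics/w3.png

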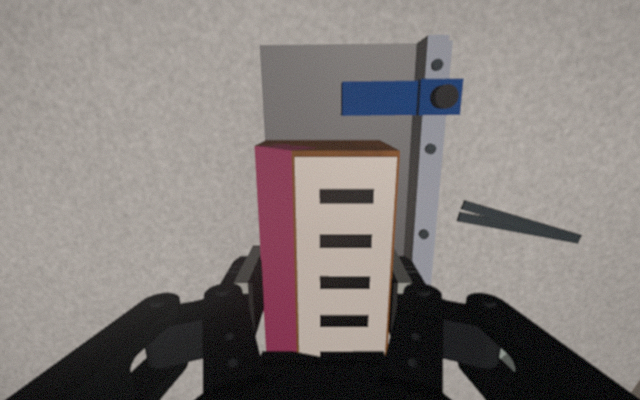

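The block hangs over the bed. The blue stop is at (342-420, 80-115), the fence runs down the right, and the far bed edge is at row 44. I'll zoom for corners.

```bash
python3 -c "
from h import *
f=cv2.imread('pics/w3.png');cv2.imwrite('pics/w3z.png',cv2.resize(f[25:165,250:480],None,fx=3.4,fy=3.4,interpolation=cv2.INTER_CUBIC))"
```

```text
(no output)
```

View pics/w3z.png

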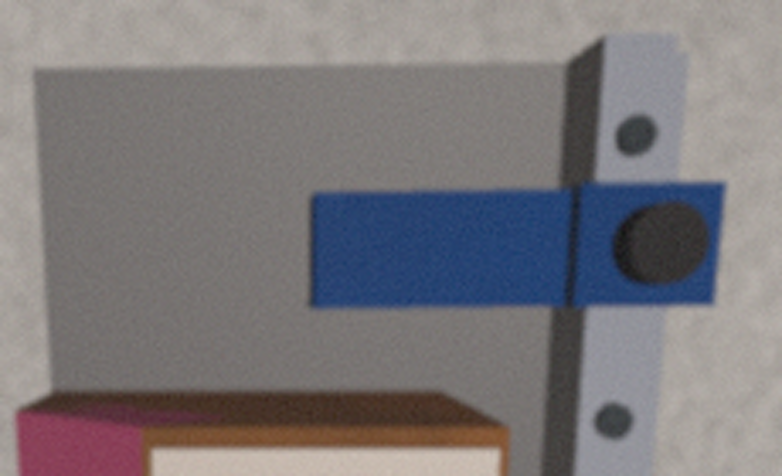

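Run:
```python
from h import *
c=lc('w3');u=lambda P:np.array(P)/3.4+[250,25]-.35
obs=(c,[[-75,120,12],[50,120,12],[50,120,42]],u([[36,69],[566,64],[605,37]]))
t=calibration('top');z1=lambda P:np.array(P)/[7,6.5]+[190,165]
jt=(t,[[-75,-120,12],[-75,120,12],[50,120,42],[50,-120,42]],z1([[695,370],[187,520],[95,268],[605,115]]))
for o in([obs],[obs,jt]):
  p,r=fit(o,[.571,.196,.3]);print(p,np.degrees(p[2]),r.round(1).tolist())
def inj(q): 
    d=q[:2]-p[:2];C,S=np.cos(p[2]),np.sin(p[2]);return np.round([1000*(C*d[0]+S*d[1]),1000*(-S*d[0]+C*d[1])],1)
for q in u([[313,195],[313,306],[570,304],[572,190]]): print('stop',inj(ray(c,q,.036)))
e=u([[545,470]])[0];print('fence base',inj(ray(c,e,.012)));print('fence top',inj(ray(c,u([[583,310]])[0],.042)),inj(ray(c,u([[575,470]])[0],.042)))
z=state()['eef_pos'][2]
for q in u([[508,428],[147,428]]): print('block top edge',inj(ray(c,q,z-.0035+.04)))
print('tcp',inj(state()['eef_pos']))
```

```text
[0.57061584 0.19710068 0.30840447] 17.67027422934345 [[-0.6, 0.0], [0.2, 0.2], [0.3, -0.2]]
[0.57014505 0.19689611 0.30478093] 17.462660932724585 [[-0.7, -0.3], [0.1, 0.5], [0.1, 0.2], [-0.2, -0.7], [-1.4, 0.5], [-1.6, -0.1], [-0.2, -0.6]]
stop [-10.3  89.8]
stop [-10.   66.1]
stop [48.3 66.3]
stop [46.9 90.7]
fence base [51.6 24.8]
fence top [49.6 65.1] [50.6 29.4]
block top edge [ 0.3 56.8]
block top edge [-34.   56.9]
tcp [-24.2   1.5]
```

Call:
{"op": "move_arm", "data": {
  "rows": [
    [0,0,0.012,-0.2],
    [0,0,0.022,0],
    [0,0,0.026,0],
    [0,0,0.026,0],
    [0,0,0.022,0],
    [0,0,0.014,0],
    [0,0,0.008,0],
    [0,0,0.004,0],
    [0,0,0.002,0],
    [0,0,0.001,0],
    [0,0,0,0],
    [0,0,0,0]
  ]
}}

```text
time_s: 7.77
eef_pos: [0.5476, 0.1914, 0.0202]
tcp_rot: [-0.0, 0.989, 0.151, 0.001]
force: [0.7, -0.3, -1.9]
width: 0.0492
```

Call:
{"op": "move_arm", "data": {
  "rows": [
    [0,0,0.001,0],
    [0,0,0,0],
    [0,0,0,0]
  ]
}}

```text
time_s: 8.02
eef_pos: [0.5472, 0.1913, 0.0186]
tcp_rot: [-0.0, 0.989, 0.151, 0.0]
force: [0.3, -0.0, -1.9]
width: 0.0495
```

Call:
{"op": "move_arm", "data": {
  "rows": [
    [0,0,0.001,0],
    [0,0,0.001,0],
    [0,0,0,0],
    [0,0,0,0]
  ]
}}

```text
time_s: 8.35
eef_pos: [0.547, 0.1912, 0.0161]
tcp_rot: [0.0, 0.989, 0.151, -0.0]
force: [0.3, -0.5, -3.1]
width: 0.0492
```

Call:
{"op": "move_arm", "data": {
  "rows": [
    [0,0,0.0007,0],
    [0,0,0,0],
    [0,0,0,0]
  ]
}}

```text
time_s: 8.6
eef_pos: [0.5471, 0.1912, 0.0156]
tcp_rot: [0.0, 0.989, 0.151, -0.0]
force: [0.6, 0.8, -3.2]
width: 0.0494
```

Call:
{"op": "move_arm", "data": {
  "rows": [
    [0,0,0.0007,0],
    [0,0,0,0],
    [0,0,0,0]
  ]
}}

```text
time_s: 8.85
eef_pos: [0.5472, 0.1913, 0.0155]
tcp_rot: [-0.0, 0.989, 0.151, 0.0]
force: [-1.5, -1.2, 4.4]
width: 0.0493
```

Call:
{"op": "move_arm", "data": {
  "rows": [
    [0,0,0.0007,0],
    [0,0,0,0],
    [0,0,0,0]
  ]
}}

```text
time_s: 9.1
eef_pos: [0.5474, 0.1913, 0.0155]
tcp_rot: [-0.0, 0.989, 0.151, 0.001]
force: [-3.0, -1.4, 9.8]
width: 0.0494
```

Contact with the bed. Now release.

Call:
{"op": "move_arm", "data": {
  "rows": [
    [0,0,-0.0005,0],
    [0,0,0,0],
    [0,0,0,0],
    [0,0,0,0],
    [0,0,0,0],
    [0,0,0,0],
    [0,0,0,0],
    [0,0,0,0]
  ],
  "grip": 1
}}

```text
time_s: 9.77
eef_pos: [0.5471, 0.1912, 0.0146]
tcp_rot: [0.0, 0.989, 0.151, -0.0]
force: [-0.8, 1.0, -0.3]
width: 0.0854
```

Call:
{"op": "move_arm", "data": {
  "rows": [
    [0,0,-0.008,0],
    [0,0,-0.015,0],
    [0,0,-0.02,0],
    [0,0,-0.025,0],
    [0,0,-0.025,0],
    [0,0,-0.025,0],
    [0,0,-0.02,0],
    [0,0,-0.01,0],
    [0,0,0,0]
  ]
}}

```text
time_s: 10.52
eef_pos: [0.5481, 0.1916, 0.1656]
tcp_rot: [-0.0, 0.989, 0.151, 0.002]
force: [1.0, 0.3, -0.3]
width: 0.0856
```

```bash
python3 -c "
from h import *
to(.549,.1915,.16,17.5);snap('wrist','w4')"
```

```text
t 10.52 pos [0.5481 0.1916 0.1656] yaw 17.37 F [ 1.01  0.28 -0.29] w 0.0856 | shift mm [0.9 0.4 5.6] turn -0.13
```

View pics/w4.png

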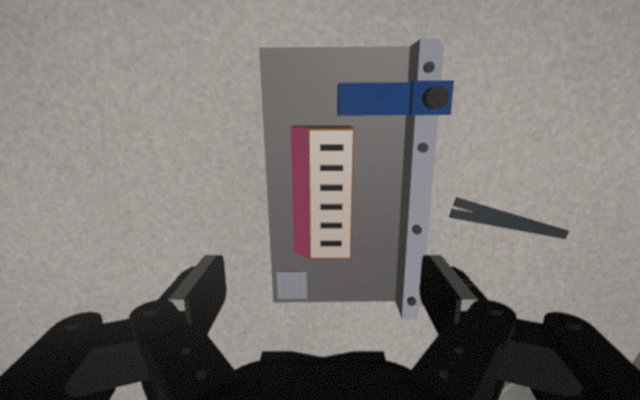

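The block sits free on the bed, bevel to the left (open front), a short gap below the stop. This view shows the whole jig, so I'll refine it here.

```bash
python3 -c "
from h import *
f=cv2.imread('pics/w4.png');cv2.imwrite('pics/w4a.png',cv2.resize(f[30:170,250:460],None,fx=3.8,fy=3.8,interpolation=cv2.INTER_CUBIC));cv2.imwrite('pics/w4b.png',cv2.resize(f[190:330,250:460],None,fx=3.8,fy=3.8,interpolation=cv2.INTER_CUBIC))"
```

```text
(no output)
```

View pics/w4a.png

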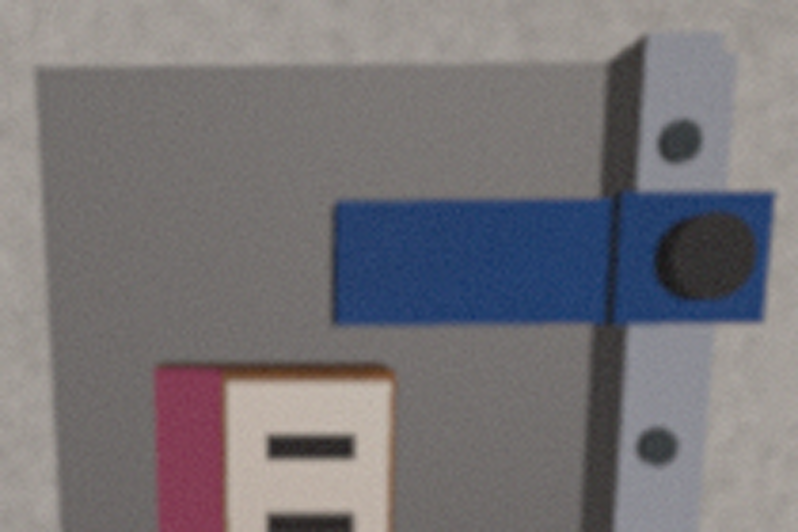

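View pics/w4b.png

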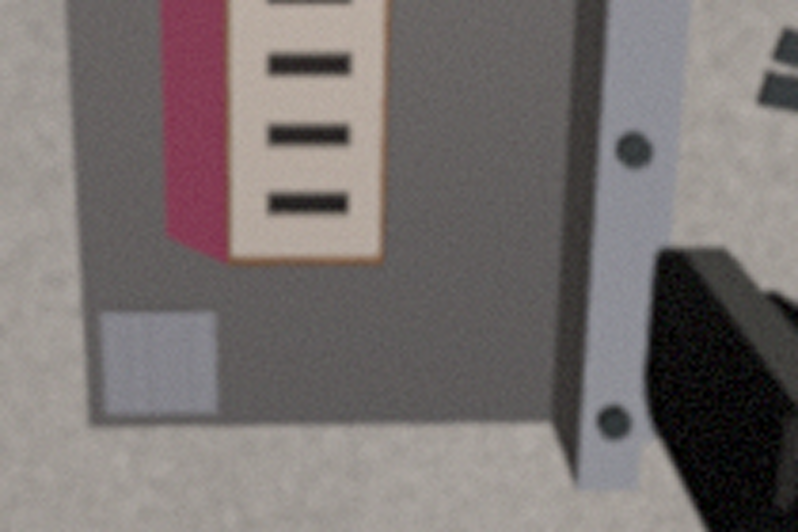

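Run:
```python
from h import *
c=lc('w4');A=lambda P:np.array(P)/3.8+[250,30]-.37; B=lambda P:np.array(P)/3.8+[250,190]-.37
uv=np.r_[A([[37,68],[608,64],[645,36]]),B([[91,423],[556,420],[580,488]])]
p,r=fit([(c,[[-75,120,12],[50,120,12],[50,120,42],[-75,-120,12],[50,-120,12],[50,-120,42]],uv)],[.571,.196,.3])
print(p,np.degrees(p[2]),r.round(1).tolist())
def inj(q): 
    d=q[:2]-p[:2];C,S=np.cos(p[2]),np.sin(p[2]);return np.round([1000*(C*d[0]+S*d[1]),1000*(-S*d[0]+C*d[1])],1)
for q in A([[334,202],[334,323],[607,322]]): print('stop',inj(ray(c,q,.036)))
uv=np.r_[A([[155,366],[222,372],[395,375]]),B([[168,236],[230,263],[383,262]])]
def pl(P): return [P]
L=np.array([[-25,55,37],[-10,55,52],[25,55,52],[-25,-55,37],[-10,-55,52],[25,-55,52]])
b,r=fit([(c,L,uv)],[.547,.191,.3]);print('block',b,np.degrees(b[2]),inj(b),r.round(1).tolist())
def w(x,y):
    C,S=np.cos(p[2]),np.sin(p[2]);return p[0]+(C*x-S*y)/1000,p[1]+(S*x+C*y)/1000
print('tcp',inj(state()['eef_pos']))
```

```text
[0.57114242 0.19753134 0.31384282] 17.98186887035161 [[-0.3, 0.1], [-0.0, -0.5], [0.7, -0.8], [0.2, 1.1], [-0.7, 0.5], [-0.1, 0.4]]
stop [-10.9  90. ]
stop [-10.9  65.9]
stop [46.9 65.5]
block [0.54710287 0.19164817 0.30426461] 17.433077866117095 [-24.7   1.8] [[-0.1, 0.5], [0.1, -0.2], [0.3, -1.0], [-0.1, 0.1], [-0.4, 0.2], [0.2, 0.4]]
tcp [-24.3   1.5]
```

Call:
{"op": "move_arm", "data": {
  "rows": [
    [-0.01,0,0,-0.6],
    [-0.015,0,0,0],
    [-0.015,0,0,0],
    [-0.012,0,0,0],
    [-0.006,0,0,0],
    [0,0,0.02,0],
    [0,0,0.03,0],
    [0,0,0.03,0],
    [0,0,0.03,0],
    [0,0,0.02,0],
    [0,0,0.01,0],
    [0,0,0.003,0]
  ],
  "grip": -1
}}

```text
time_s: 11.57
eef_pos: [0.4904, 0.1729, 0.017]
tcp_rot: [0.0, 0.988, 0.156, -0.002]
force: [0.2, -0.1, 1.1]
width: -0.0003
```

```bash
cat >> h.py <<'E'
J=np.array([.57114,.19753,.31384])
def inj(q):
    d=q[:2]-J[:2];C,S=np.cos(J[2]),np.sin(J[2]);return np.round([1000*(C*d[0]+S*d[1]),1000*(-S*d[0]+C*d[1])],1)
def st():
    s=state();q=s['tcp_rot'];y=2*np.degrees(np.arctan2(q[2],q[1]))
    C,S=np.cos(J[2]),np.sin(J[2]);f=s['force']
    print('t',round(s['time_s'],2),'jig',inj(s['eef_pos']),'z',round(s['eef_pos'][2]*1000,1),'yaw',round(y,2),'Fjig',np.round([C*f[0]+S*f[1],-S*f[0]+C*f[1],f[2]],2),'w',round(s['width'],4))
E
python3 -c "
from h import *
st();snap('wrist','w5');st()"
```

```text
t 11.57 jig [-84.4   1.5] z 17.0 yaw 17.97 Fjig [ 0.14 -0.19  1.1 ] w -0.0003
t 11.62 jig [-83.7   1.5] z 18.1 yaw 17.97 Fjig [0.56 0.37 0.15] w -0.0001
```

View pics/w5.png

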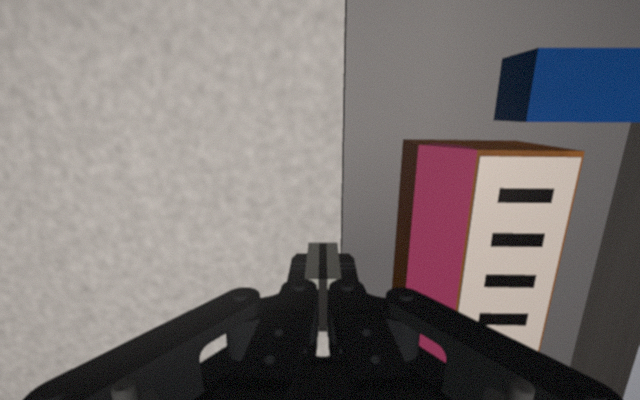

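Call:
{"op": "move_arm", "data": {
  "rows": [
    [0.01,0,-0.003,0],
    [0.008,0,0,0],
    [0.005,0,0,0],
    [0.003,0,0,0],
    [0.002,0,0,0],
    [0.002,0,0,0],
    [0.002,0,0,0],
    [0.002,0,0,0],
    [0.002,0,0,0],
    [0.002,0,0,0],
    [0.002,0,0,0],
    [0.002,0,0,0]
  ]
}}

```text
time_s: 12.62
eef_pos: [0.532, 0.1864, 0.0227]
tcp_rot: [0.0, 0.988, 0.156, -0.0]
force: [-1.7, -0.9, 0.9]
width: 0.0002
```

Call:
{"op": "move_arm", "data": {
  "rows": [
    [0.0025,0,0,0],
    [0.0025,0,0,0],
    [0.0025,0,0,0],
    [0.0025,0,0,0],
    [0.0025,0,0,0],
    [0.0025,0,0,0],
    [0.0025,0,0,0],
    [0.0025,0,0,0],
    [0.002,0,0,0],
    [0.0015,0,0,0],
    [0.001,0,0,0],
    [0.001,0,0,0]
  ]
}}

```text
time_s: 13.62
eef_pos: [0.5561, 0.1943, 0.0227]
tcp_rot: [0.0, 0.988, 0.156, -0.0]
force: [-0.8, 0.0, -0.5]
width: 0.0002
```

```bash
python3 -c "
from h import *
st();snap('wrist','w6');st()"
```

```text
t 13.62 jig [-15.3   1.6] z 22.7 yaw 17.97 Fjig [-0.74  0.25 -0.51] w 0.0002
t 13.67 jig [-15.1   1.6] z 22.7 yaw 17.97 Fjig [-1.17 -0.62 -0.08] w 0.0003
```

View pics/w6.png

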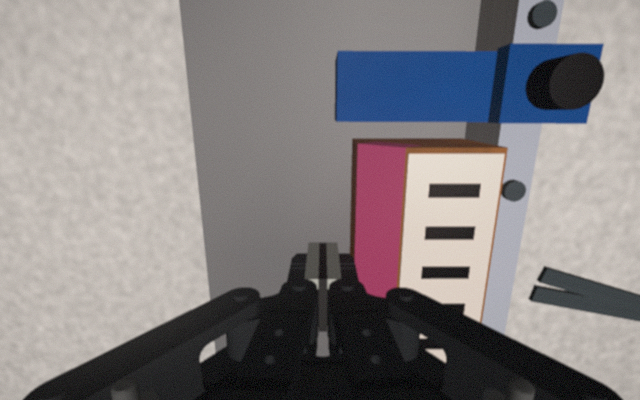

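Call:
{"op": "move_arm", "data": {
  "rows": [
    [0.001,0,0,0],
    [0.001,0,0,0],
    [0.001,0,0,0],
    [0,0,0,0]
  ]
}}

```text
time_s: 14.0
eef_pos: [0.5578, 0.1948, 0.0225]
tcp_rot: [0.0, 0.988, 0.156, -0.001]
force: [-7.6, -2.1, 4.2]
width: 0.0001
```

Call:
{"op": "move_arm", "data": {
  "rows": [
    [0.001,0,0,0],
    [0.001,0,0,0],
    [0,0,0,0]
  ]
}}

```text
time_s: 14.25
eef_pos: [0.558, 0.1949, 0.0224]
tcp_rot: [0.0, 0.988, 0.156, -0.003]
force: [-16.5, -5.4, 9.9]
width: 0.0002
```

Call:
{"op": "move_arm", "data": {
  "rows": [
    [0.001,0,0,0],
    [0.001,0,0,0],
    [0,0,0,0]
  ]
}}

```text
time_s: 14.5
eef_pos: [0.5581, 0.195, 0.0223]
tcp_rot: [0.001, 0.988, 0.156, -0.005]
force: [-26.1, -8.4, 15.4]
width: -0.0001
```

Call:
{"op": "move_arm", "data": {
  "rows": [
    [-0.005,0,0,0],
    [-0.01,0,0,0],
    [-0.01,0,-0.003,0],
    [-0.003,0.008,-0.002,0],
    [0,0.017,0,0],
    [0,0.02,0,0],
    [0,0.02,0,0],
    [0,0.013,0,0],
    [0,0,0,0],
    [0,0,0,0]
  ]
}}

```text
time_s: 15.33
eef_pos: [0.5605, 0.113, 0.0279]
tcp_rot: [-0.0, 0.988, 0.155, 0.0]
force: [-0.7, 0.7, 0.1]
width: -0.0001
```

Call:
{"op": "move_arm", "data": {
  "rows": [
    [0.01,0,0,0],
    [0.015,0,0,0],
    [0.015,0,0,0],
    [0.01,0,0,0],
    [0.005,0,0,0],
    [0,0,0,0],
    [0,0,0,0]
  ]
}}

```text
time_s: 15.92
eef_pos: [0.612, 0.131, 0.0275]
tcp_rot: [-0.0, 0.988, 0.156, -0.0]
force: [-0.1, 0.2, 0.3]
width: 0.0
```

```bash
python3 -c "
from h import *
st();snap('wrist','w7');st()"
```

```text
t 15.92 jig [ 18.3 -75.9] z 27.5 yaw 18.0 Fjig [-0.03  0.24  0.31] w 0.0
t 15.97 jig [ 18.1 -76.1] z 27.5 yaw 17.99 Fjig [ 0.05 -0.52 -0.43] w 0.0002
```

View pics/w7.png

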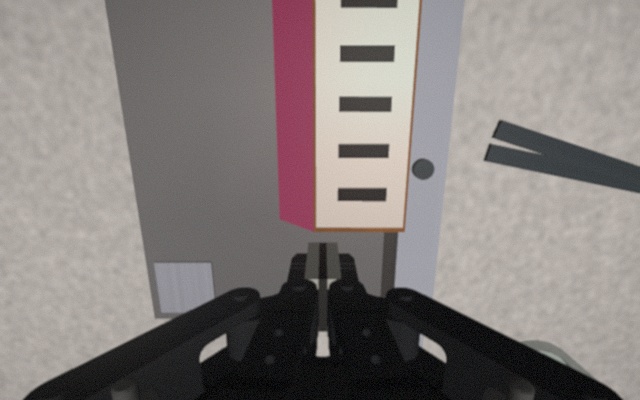

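Call:
{"op": "move_arm", "data": {
  "rows": [
    [0,-0.004,0,0],
    [0,-0.003,0,0],
    [0,-0.002,0,0],
    [0,-0.0015,0,0],
    [0,-0.0015,0,0],
    [0,-0.0015,0,0],
    [0,-0.0015,0,0],
    [0,-0.0015,0,0],
    [0,-0.0015,0,0],
    [0,0,0,0]
  ]
}}

```text
time_s: 16.8
eef_pos: [0.6069, 0.1479, 0.0277]
tcp_rot: [-0.0, 0.988, 0.156, -0.0]
force: [0.2, 0.1, -0.3]
width: -0.0001
```

```bash
python3 -c "
from h import *
st()"
```

```text
t 16.8 jig [ 18.7 -58.2] z 27.7 yaw 17.98 Fjig [ 0.2   0.01 -0.31] w -0.0001
```

Call:
{"op": "move_arm", "data": {
  "rows": [
    [0,-0.001,0,0],
    [0,-0.001,0,0],
    [0,-0.001,0,0],
    [0,0,0,0]
  ]
}}

```text
time_s: 17.13
eef_pos: [0.606, 0.1507, 0.0277]
tcp_rot: [-0.0, 0.988, 0.156, 0.0]
force: [0.3, 0.4, 0.1]
width: 0.0002
```

Call:
{"op": "move_arm", "data": {
  "rows": [
    [0,-0.001,0,0],
    [0,-0.001,0,0],
    [0,0,0,0]
  ]
}}

```text
time_s: 17.38
eef_pos: [0.6058, 0.1512, 0.0277]
tcp_rot: [0.001, 0.988, 0.156, 0.0]
force: [2.5, -7.7, 0.8]
width: -0.0002
```

Call:
{"op": "move_arm", "data": {
  "rows": [
    [0,-0.001,0,0],
    [0,0,0,0]
  ]
}}

```text
time_s: 17.55
eef_pos: [0.6058, 0.1513, 0.0278]
tcp_rot: [0.002, 0.988, 0.155, 0.0]
force: [3.5, -11.6, 0.4]
width: 0.0001
```

```bash
python3 -c "
from h import *
st();snap('wrist','w8')"
```

```text
t 17.55 jig [ 18.7 -54.6] z 27.8 yaw 17.87 Fjig [ -0.23 -12.12   0.43] w 0.0001
```

View pics/w8.png

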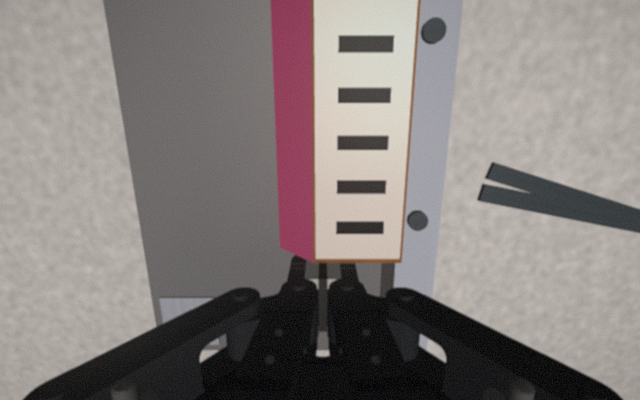

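Call:
{"op": "move_arm", "data": {
  "rows": [
    [0,0.004,0,0],
    [0,0.006,0,0],
    [0,0,-0.015,0],
    [0,0,-0.025,0],
    [0,0,-0.025,0],
    [0,0,-0.015,0],
    [-0.01,-0.015,0,0],
    [-0.01,-0.02,0,0],
    [-0.01,-0.02,0,0],
    [-0.009,-0.018,0,0],
    [0,0,0,0],
    [0,0,0,0]
  ]
}}

```text
time_s: 18.6
eef_pos: [0.5482, 0.2019, 0.1079]
tcp_rot: [-0.0, 0.988, 0.157, 0.0]
force: [0.8, -0.2, -0.1]
width: -0.0001
```

```bash
python3 -c "
from h import *
st();snap('wrist','w9');st();f=cv2.imread('pics/w9.png');cv2.imwrite('pics/w9z.png',cv2.resize(f[0:260,240:500],None,fx=2.3,fy=2.3,interpolation=cv2.INTER_CUBIC))"
```

```text
t 18.6 jig [-20.5  11.2] z 107.9 yaw 18.07 Fjig [ 0.68 -0.48 -0.09] w -0.0001
t 18.65 jig [-20.2  10.5] z 107.8 yaw 18.01 Fjig [0.46 0.34 0.05] w -0.0
```

View pics/w9z.png

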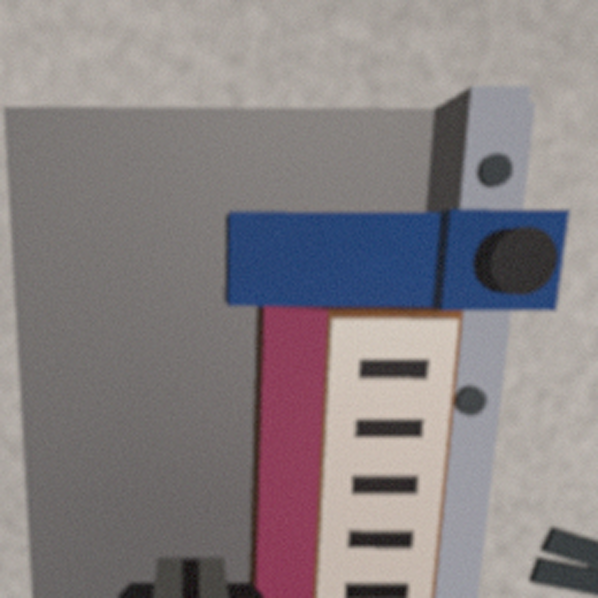

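The block's back sits on the fence and its end on the stop, with no visible gap. Next is the diagonal push at the bevel's middle.

Call:
{"op": "move_arm", "data": {
  "rows": [
    [0.002,0,0.01,0],
    [0,0,0.015,0],
    [0,0,0.012,0],
    [0,0,0.006,0],
    [0,0,0.002,0],
    [0,0,0,0],
    [0.003,0,0.003,0],
    [0.003,0,0.003,0],
    [0.002,0,0.002,0],
    [0.001,0,0.001,0],
    [0,0,0,0]
  ]
}}

```text
time_s: 19.57
eef_pos: [0.5592, 0.2048, 0.0534]
tcp_rot: [0.0, 0.988, 0.156, -0.0]
force: [-0.4, 0.1, 0.0]
width: 0.0001
```

```bash
python3 -c "
from h import *
st();snap('wrist','w10');snap('side','s10');st()"
```

```text
t 19.57 jig [-9.1 10.6] z 53.4 yaw 17.98 Fjig [-0.34  0.23  0.01] w 0.0001
t 19.67 jig [-9.3 10.6] z 53.7 yaw 17.97 Fjig [ 1.57  0.4  -0.37] w -0.0
```

View pics/w10.png

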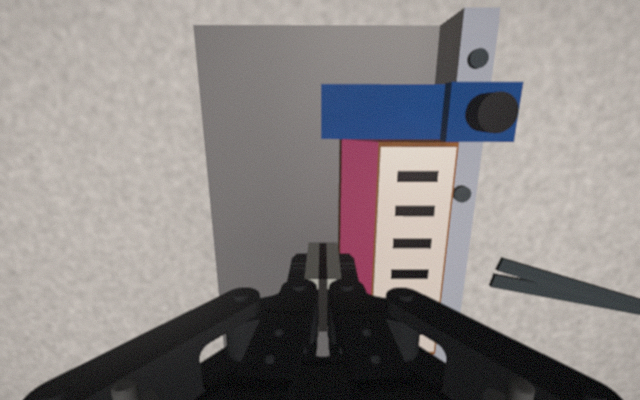

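Call:
{"op": "move_arm", "data": {
  "rows": [
    [0.001,0,0.001,0],
    [0.001,0,0.001,0],
    [0.001,0,0.001,0],
    [0.001,0,0.001,0],
    [0,0,0,0]
  ]
}}

```text
time_s: 20.08
eef_pos: [0.5629, 0.2059, 0.0494]
tcp_rot: [0.0, 0.988, 0.156, -0.0]
force: [-0.4, -0.1, -0.1]
width: 0.0001
```

Call:
{"op": "move_arm", "data": {
  "rows": [
    [0.001,0,0.001,0],
    [0.001,0,0.001,0],
    [0,0,0,0]
  ]
}}

```text
time_s: 20.33
eef_pos: [0.5648, 0.2065, 0.0474]
tcp_rot: [0.0, 0.988, 0.156, -0.0]
force: [-0.4, 0.4, -0.2]
width: -0.0001
```

Call:
{"op": "move_arm", "data": {
  "rows": [
    [0.001,0,0.001,0],
    [0,0,0,0],
    [0,0,0,0]
  ]
}}

```text
time_s: 20.58
eef_pos: [0.5657, 0.2068, 0.0466]
tcp_rot: [0.0, 0.988, 0.156, -0.0]
force: [0.3, 0.4, -0.9]
width: -0.0
```

```bash
python3 -c "
from h import *
st()"
```

```text
t 20.58 jig [-2.3 10.5] z 46.6 yaw 17.97 Fjig [ 0.44  0.28 -0.86] w -0.0
```

Call:
{"op": "move_arm", "data": {
  "rows": [
    [0.001,0,0.001,0],
    [0,0,0,0],
    [0,0,0,0]
  ]
}}

```text
time_s: 20.83
eef_pos: [0.5666, 0.2071, 0.0456]
tcp_rot: [0.0, 0.988, 0.156, -0.0]
force: [-0.9, 0.1, -0.3]
width: -0.0
```

Call:
{"op": "move_arm", "data": {
  "rows": [
    [0.001,0,0.001,0],
    [0,0,0,0],
    [0,0,0,0]
  ]
}}

```text
time_s: 21.08
eef_pos: [0.5676, 0.2075, 0.0446]
tcp_rot: [0.0, 0.988, 0.156, -0.0]
force: [0.2, -0.2, -0.1]
width: 0.0002
```

Call:
{"op": "move_arm", "data": {
  "rows": [
    [0.0006,0,0.0006,0],
    [0,0,0,0],
    [0,0,0,0]
  ]
}}

```text
time_s: 21.33
eef_pos: [0.5681, 0.2076, 0.0441]
tcp_rot: [-0.0, 0.988, 0.156, -0.0]
force: [-0.1, 0.5, 0.9]
width: -0.0001
```

```bash
python3 -c "
from h import *
st()"
```

```text
t 21.33 jig [ 0.3 10.5] z 44.1 yaw 17.97 Fjig [0.09 0.45 0.92] w -0.0001
```

Call:
{"op": "move_arm", "data": {
  "rows": [
    [0.0006,0,0.0006,0],
    [0,0,0,0],
    [0,0,0,0]
  ]
}}

```text
time_s: 21.58
eef_pos: [0.5685, 0.2078, 0.0437]
tcp_rot: [0.0, 0.988, 0.156, -0.0]
force: [-3.5, -1.6, 4.3]
width: -0.0002
```

Call:
{"op": "move_arm", "data": {
  "rows": [
    [0.0006,0,0.0006,0],
    [0,0,0,0],
    [0,0,0,0]
  ]
}}

```text
time_s: 21.83
eef_pos: [0.5687, 0.2078, 0.0436]
tcp_rot: [0.0, 0.988, 0.156, -0.0]
force: [-7.7, -2.2, 9.4]
width: -0.0003
```

Call:
{"op": "move_arm", "data": {
  "rows": [
    [0.0005,0,0.0005,0],
    [0,0,0,0],
    [0,0,0,0]
  ]
}}

```text
time_s: 22.08
eef_pos: [0.5688, 0.2079, 0.0435]
tcp_rot: [0.0, 0.988, 0.156, -0.001]
force: [-9.8, -4.6, 12.8]
width: -0.0002
```

```bash
python3 -c "
from h import *
st()"
```

```text
t 22.08 jig [ 1.  10.6] z 43.5 yaw 17.97 Fjig [-10.71  -1.39  12.8 ] w -0.0002
```

Call:
{"op": "move_arm", "data": {
  "rows": [
    [-0.0006,0,-0.0007,0],
    [0,0,0,0],
    [0,0,0,0],
    [0,0,0,0]
  ]
}}

```text
time_s: 22.42
eef_pos: [0.5687, 0.2078, 0.0436]
tcp_rot: [0.0, 0.988, 0.156, -0.0]
force: [-6.0, -1.7, 8.2]
width: -0.0001
```

```bash
python3 -c "
from h import *
st()
for i in range(4): snap('wrist','w11');st()
snap('side','s11');snap('top','t11')
f=cv2.imread('pics/s11.png');cv2.imwrite('pics/s11z.png',cv2.resize(f[200:310,230:345],None,fx=5.2,fy=5.2,interpolation=cv2.INTER_CUBIC))"
```

```text
t 22.42 jig [ 0.8 10.5] z 43.6 yaw 17.97 Fjig [-6.25  0.25  8.2 ] w -0.0001
t 22.47 jig [ 0.8 10.6] z 43.6 yaw 17.97 Fjig [-6.94  0.01  7.91] w 0.0001
t 22.52 jig [ 0.8 10.6] z 43.6 yaw 17.97 Fjig [-6.89  0.47  8.03] w 0.0001
t 22.57 jig [ 0.8 10.5] z 43.6 yaw 17.97 Fjig [-6.44 -0.64  8.01] w -0.0002
t 22.62 jig [ 0.8 10.5] z 43.6 yaw 17.97 Fjig [-7.08 -0.28  7.98] w 0.0003
```

View pics/w11.png

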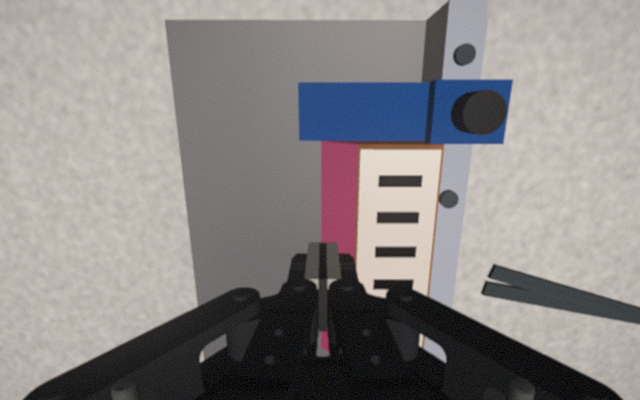

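View pics/s11z.png

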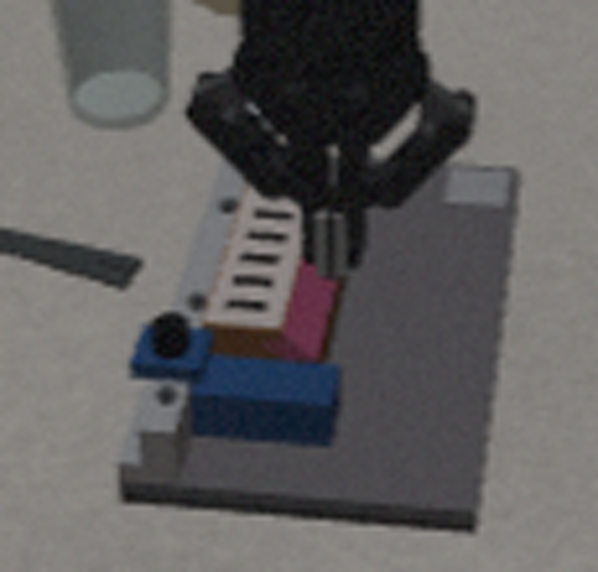

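View pics/t11.png

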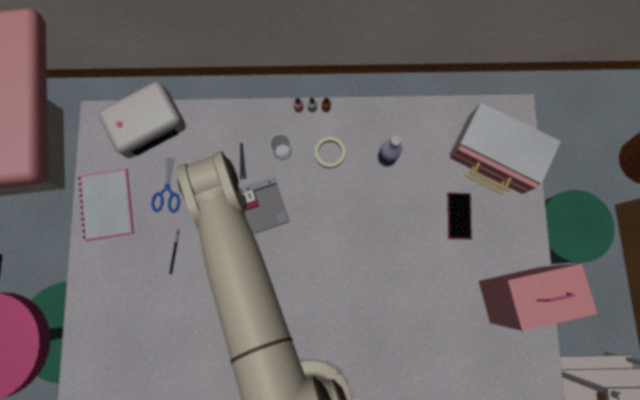

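Run:
```python
from h import *
f=cv2.imread('pics/w11.png');cv2.imwrite('pics/w11z.png',cv2.resize(f[70:170,290:520],None,fx=3.4,fy=5,interpolation=cv2.INTER_CUBIC))
```

```text
(no output)
```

View pics/w11z.png

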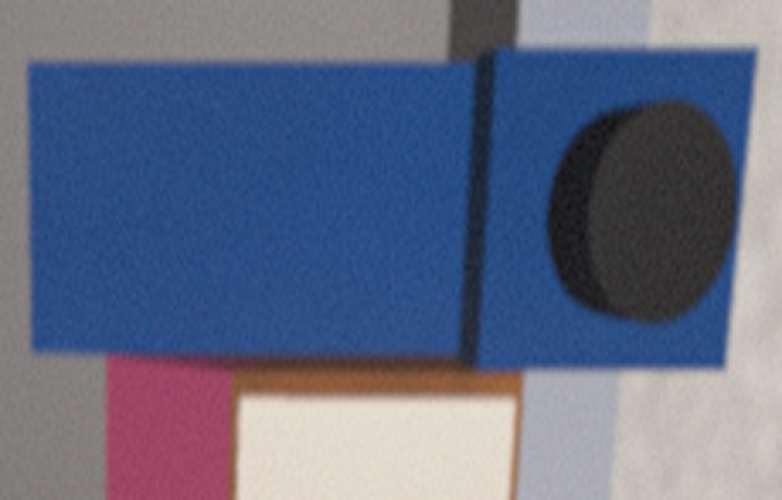

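Run:
```python
from h import *
c=lc('w11');u=lambda P:np.array(P)/[3.4,5]+[290,70]-.35
for n,P,z in [('stop -y edge',[33,352],.036),('stop -y edge',[460,358],.036),('stop +y',[30,63],.036),('block end top (edge)',[235,370],.052),('block end top R',[520,370],.052),('bevel low corner',[107,358],.037)]:
    print(n,inj(ray(c,u([P])[0],z)))
st()
```

```text
stop -y edge [-10.1  65.4]
stop -y edge [47.  64.8]
stop +y [-10.   90.1]
block end top (edge) [15.2 65.3]
block end top R [49.3 65.3]
bevel low corner [-0.2 64.9]
t 22.72 jig [ 0.8 10.5] z 43.6 yaw 17.97 Fjig [-6.56 -0.11  7.25] w 0.0001
```

```bash
python3 -c "
from h import *
from workcell import close_job
print(close_job());st()"
```

```text
the job is handed in; nothing more can be done
None
the job is handed in; nothing more can be done
```

The practice block is in its home position, and I handed the job in at about 22.7 s with the arm still holding the diagonal push.

I placed the block on the bed with its bevel towards the open front, let go and lifted clear. With the fingers shut, I pushed it back against the fence, then along the fence to the stop.

**Position:** in the last wrist picture, the block's back measured at jig x = 49.3 mm (fence face 50) and its front at -0.2 mm. Its end measured at y = 64.9 to 65.3 mm, against a stop face at 64.8 to 65.4 mm.

**Stop block:** it measured at the same y as before, 90.1 mm at its far edge against 90.0 mm earlier. The hardest push towards it was about 12 N, well under the 60 N at which it slips.

**Final push:** the readings were steady at about 7 N back and 7 to 8 N down, roughly 10 N in all, on the middle of the bevel.
- While setting this push it briefly reached about 17 N, so I backed it off.
- The earlier push against the fence peaked at about 31 N, more than needed.

**Other things on the table:** they look unmoved in the last top view, judged by eye; the arm hides part of the jig there.

**Disagreement:** the jig's yaw came out between 17.0° and 18.0° from different pictures. I used 18.0°, from the close wrist view of the whole jig, and the contacts came within about 1 mm of where that fit predicted.

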